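# Clamp a sample slide on the inspection stage

## Task

Load the steel sample slide on the inspection stage: pull the sprung curved arm back by its post until it stays open, lay the slide flat on the stage with its long side along the fixed edge, and push it gently home against the rubber pad of the end stop, so that the seat pin is pressed in level with the pad, without driving the pad hard back. Then bring the arm back by its post, easing it all the way onto the slide without ever letting it snap, so that it clamps the slide against the fixed edge, and let go. Leave the other things on the bench where they are.

Things in the scene. Friction and masses are not known exactly. Their poses are not given: they have to be found in the camera images.
- stage: Aluminium base plate fixed to the bench, 12 mm thick. Origin on the bench (z 0) under the middle of the slide's place; plate x -100 to +100, y -105 to +50 mm, top z 12, plus an ear (x 40 to 100, y to -155) under the arm's spring strut. x runs along the slide's place to the end stop; yaw within 0.3 rad. Slide loaded right: along x (either end first), centre at y = 0 and x -8 to +8 mm, touching fixed edge and stop pad.
- edge (a point): Middle of the top of the fixed edge's inner face, at (0, 30, 24) mm in the stage frame. The edge is a dark steel bar along the stage's x, from x = -60 to +60 mm, 12 mm wide (y 30 to 42), top 24 mm above the bench.
- seat (a joint): Brass seat pin, 4.4 mm thick, in the end stop (dark block, 36 mm wide, top z 25, black rubber pad on its face): 0 = out 6 mm towards -x, 0.006 m = level with the pad, more = pad squeezed (3 N per mm, 5 mm at most, then hard). Pin spring 0.25 N: hardly felt, does not push the slide out. The pad's face is set somewhere from x = 52 to 68 mm of the stage; not reported.
- clip (a joint): Sprung curved arm, 9 mm steel rod (z 12 to 21 mm), on a vertical axis; rad: 0 closed (start), grows counter-clockwise seen from above, 0.6 fully back, slide's place then free. Over-centre: below 0.42 it pulls shut (at the post 4 N at 0, 3 N at 0.2), above it pulls open and stays (2.5 N). On the clamped slide it reads about 0.225. Lightly damped: let go between 0.26 and 0.42 it snaps shut.
- post (a point): Centre of the top of the upright black post at the free end of the arm, 61 mm above the bench: round, 14 mm across, standing up 40 mm clear of the rod. It moves with the arm on a circle of 156 mm radius about the pivot. Take it from above between the fingers; it may turn between them.
- pivot (a point): The arm's vertical turning axis on the stage (70, -72 mm in the stage frame), 30 mm above the bench.
- slide: Sample slide: flat steel plate 120 (x) by 60 (y) by 6 mm, about 0.22 kg, with an upright grip tab in the middle, standing across it: 10 mm thick (x), 40 mm long (y), from the plate's top up to z = 42 mm. Origin at the centre of its underside. It starts lying on the bench on the robot's left.
- dish: Bystander: steel bowl 84 mm across, 45 mm high, near the slide; origin at the centre of its underside.
- jar: Bystander: glass jar, 68 mm across, 100 mm high.
- cup: Bystander: white cup, 72 mm across, 80 mm high.
- timer: Bystander: white kitchen timer, 50 by 65 by 30 mm.
- oil: Bystander: green bottle, 60 mm across, 170 mm high.
- spoon: Bystander: steel spoon lying on the bench.
- spatula: Bystander: spatula lying on the bench.
Things that resemble listed ones, but are neither listed nor needed, are in the scene too. Leave any pink or turquoise look-alike of the slide alone.

How it is judged:
On the way, in this order (a step that is already met when the one before it is completed fails the run):
1. the arm is drawn back and stays back (value of joint clip above 0.5 rad), for 0.2 s.
2. with the arm still back, the slide lies flat on the stage, pushed home against the end stop (seat pin in at least 4.5 mm of the 6 to the pad) and along the fixed edge (within 5 mm of it, 0.1 rad) (value of joint clip above 0.45 rad and value of joint seat above 0.0045 m and z of slide in the frame of stage below 0.015 m and angle between slide's own z axis and vertical below 0.05 rad and y of slide in the frame of stage above -0.005 m and angle between the x axis of slide and the x axis of stage, either way round below 0.1 rad), for 0.2 s.
At the end, for the whole second after the job is handed in: The slide lies flat and still on the stage, its long side against the fixed edge (within 2 mm and 0.03 rad), its end against the stop (seat pin in at least 4.5 mm of the 6 mm to the pad), and the arm rests on the slide's other side (reads 0.19 to 0.25; about 0.225 when clamped) (value of joint clip between 0.19 and 0.25 rad and value of joint seat above 0.0045 m and y of slide in the frame of stage between -0.002 and 0.002 m and z of slide in the frame of stage between 0.01 and 0.0145 m and angle between the x axis of slide and the x axis of stage, either way round below 0.03 rad and angle between slide's own z axis and vertical below 0.03 rad and linear speed of slide below 0.01 m/s); the robot touches nothing.
It fails at once if the arm snaps shut (closing faster than 1.2 rad/s while its nose is still more than about 6 mm from the slide) (velocity of joint clip below -1.2 rad/s and value of joint clip above 0.29 rad).
It fails at once if the slide is pushed too hard against the end stop (more than 30 N on the slide with the pin in and the arm back) (contact force between slide and stage above 30 N and value of joint seat above 0.004 m and value of joint clip above 0.45 rad).
It fails at once if a bystander is disturbed (moved more than 25 mm) (distance of any of dish, jar, cup, timer, oil, spoon, spatula from where it was at the start of the episode above 0.025 m).
It also fails if it takes over 72 s, if anything falls off the work surface, if the arm or the gripper's body presses on something with over 40 N, if the wrist force passes 120 N, or if a joint passes its speed limit or range.

## Robot

A 6-joint arm with a two-finger parallel gripper is mounted at the origin on the work surface. World frame = base frame: x ahead of the robot, y to its left, z up, the work surface at z = 0. Lengths are in m, angles in rad, forces in N, time in s.
With the tool pointing down it reaches from about 0.325 to 0.775 m from the base axis. Payload 5.5 kg.
Tool frame: the origin (TCP) lies between the finger pads; the fingertips stand 8 mm ahead of it and the grasp point (between the pads) lies 11 mm behind it (tcp_to_tips is the distance from the TCP to the fingertips, in m); z points along the fingers, y is the direction in which the jaws open and shut (so a half turn about z gives the same grasp; the last joint's range is limited). The gripper opens to 88 mm and grips with 3 to 60 N. Pads are 20 mm wide; open, the fingers measure 115 mm over their backs; the gripper's body (75 mm by 178 mm) begins 61 mm behind the grasp point.
Start: joints at [1.099, 0.091, 1.231, -0, 1.82, -0.057], TCP at [0.242, 0.549, 0.231] pointing down, gripper open.
Joint ranges: [-2.87, 2.87], [-0.86, 2.18], [0.17, 2.46], [-1.51, 4.65], [0.06, 2.69], [-2.65, 2.65]. Speed limits (rad/s): [2.57, 2.57, 3.01, 3.14, 3.14, 3.14].

## Interface

Orientations are given as a unit quaternion [w, x, y, z].
In Python, from bench import * gives the robot as it stands. Calls block until the motion is done:
- move_to(position, orientation): joint-space move of the TCP to a pose.
- move_l(position, speed=0.15, orientation=None): straight line of the TCP; orientation=None keeps the orientation; speed is the mean speed in m/s.
- movej(angles): joint-space move.
- gripper_open() and close(): open the fingers fully, or close them until they stop; the grip force is fixed at half the most.
- hold(seconds).
- inverse_kinematics(position, orientation): joint angles nearest the present ones, or None.
- state(): the state.
- get_image(name): name is "scene" or "top" or "wrist"; returns a dict with "frame" (400x640x3 uint8, blue, green, red), "depth" (400x640 float32, m along the optical axis (not along the pixel's ray), 0 where there is no reading), "camera_matrix" (3x3 intrinsics, pixels), "view" (4x4, takes a point from world to camera coordinates). Camera axes: x right, y up, looking along -z (the intrinsics and any distortion apply to the point x, -y, -z); pixel columns grow to the right and rows downward; lengths in m; the calibration is good to about 2 mm. A picture is of the moment at which its call begins.
A pose or a line that the arm cannot do raises IKError and nothing moves.
- job_done(): hands the job in, once; it reports no verdict.
The state is a dict: "time": time; "joint_pos": joint angles; "dq": joint speeds; "joint_torque": joint torques, N m; "ee_pos": TCP position; "ee_rot": TCP orientation; "ft_force": force on the tool from outside, world axes, zero at the start; "moment": the same for the moment, N m; "finger_gap": finger opening in m.
Only numpy, scipy, OpenCV 4.12 (cv2) and the standard library are available. Lean on these libraries where they do the work, as an engineer would, in place of code of your own. Each camera call takes 0.05 s, during which the arm holds its last target.

## Working session

There is one attempt and no reset: what is moved stays moved. The work goes in short steps, each a Python script; the robot and the scene stay as the last script left them, time stands still between calls to the robot, and variables do not carry over. Pictures are saved under pics/ and viewed, and the job is handed in when it is done.

```bash
ls; mkdir -p pics; python3 - <<'E'
from bench import *
import cv2, numpy as np, pickle
s=state(); print(s)
for n in ["scene","top","wrist"]:
    im=get_image(n); cv2.imwrite(f"pics/{n}0.png",im["frame"]); pickle.dump(im,open(f"pics/{n}0.pkl","wb"))
    print(n,im["camera_matrix"].tolist(),np.round(im["view"],4).tolist(),(im["depth"]>0).mean())
E
```

```text
pics
{'time': 0.0, 'joint_pos': array([ 1.09933961e+00,  9.18250240e-02,  1.23189003e+00,  1.93890233e-05,
        1.81979848e+00, -5.67258723e-02]), 'dq': array([-0.00045667,  0.00180896,  0.00018576,  0.00114018,  0.0010976 ,
        0.00029172]), 'joint_torque': array([-1.04462797e-03, -4.46423614e+01, -4.06464708e+01,  6.96851523e-02,
        2.89668550e-02, -1.40483344e-04]), 'ee_pos': array([0.2416456 , 0.54887448, 0.22952479]), 'ee_rot': array([-2.59777301e-04,  2.05880057e-01,  9.78576762e-01, -9.24686912e-04]), 'ft_force': array([-0.20145326, -0.04167835,  0.28678384]), 'moment': array([ 0.00804282,  0.0074092 , -0.00221152]), 'finger_gap': 0.08794983766403981}
scene [[467.9189758385828, 0.0, 316.18906891225987], [0.0, 467.9189758385828, 202.2035965371294], [0.0, 0.0, 1.0]] [[0.2141, 0.9765, -0.0265, -0.0915], [-0.5273, 0.1383, 0.8384, 0.1892], [0.8223, -0.1655, 0.5445, -1.7742], [0.0, 0.0, 0.0, 1.0]] 0.995859375
top [[369.5333620537098, 0.0, 318.2414240434725], [0.0, 369.5333620537098, 201.98618838635596], [0.0, 0.0, 1.0]] [[0.0078, -1.0, -0.0029, -0.0432], [0.9893, 0.0073, 0.1454, -0.4882], [-0.1454, -0.0041, 0.9894, -1.2167], [0.0, 0.0, 0.0, 1.0]] 0.99597265625
wrist [[308.83044028853726, 0.0, 323.4616869857534], [0.0, 308.83044028853726, 200.89820345994718], [0.0, 0.0, 1.0]] [[0.403, 0.9152, -0.0012, -0.6001], [-0.8804, 0.3874, -0.2734, 0.0334], [-0.2498, 0.1112, 0.9619, -0.3905], [0.0, 0.0, 0.0, 1.0]] 0.99598828125
```

View pics/scene0.png

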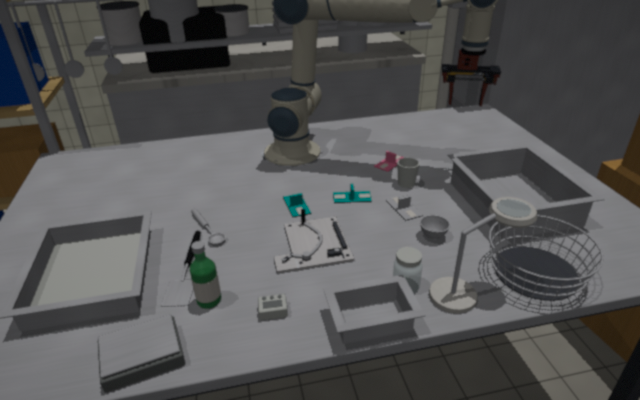

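View pics/top0.png

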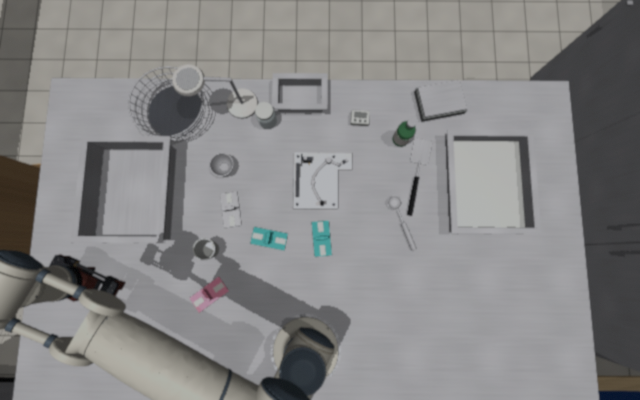

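View pics/wrist0.png

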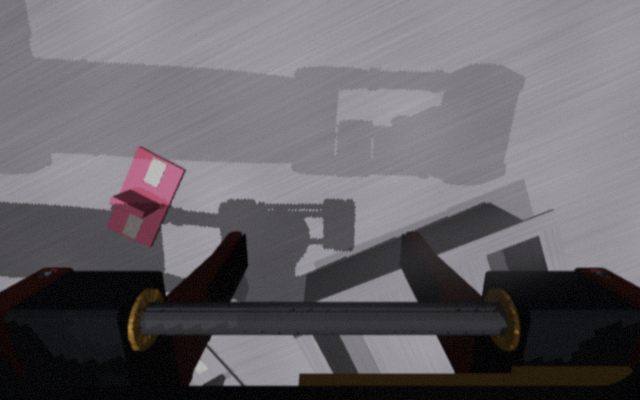

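Candidates for the slide in the top view are grey plate (231,208), turquoise (269,238), turquoise (321,239) and pink (210,293). The grey steel one fits the description, so I'll check it in a close crop.

```bash
python3 - <<'E'
import cv2, pickle
im=pickle.load(open("pics/top0.pkl","rb"))["frame"]
a=cv2.resize(im[140:260,190:360],None,fx=4.5,fy=4.5,interpolation=cv2.INTER_CUBIC);cv2.imwrite("pics/top0c.png",a)
im=pickle.load(open("pics/scene0.pkl","rb"))["frame"]
a=cv2.resize(im[175:285,260:450],None,fx=4.2,fy=4.2,interpolation=cv2.INTER_CUBIC);cv2.imwrite("pics/scene0c.png",a)
E
```

```text
(no output)
```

View pics/top0c.png

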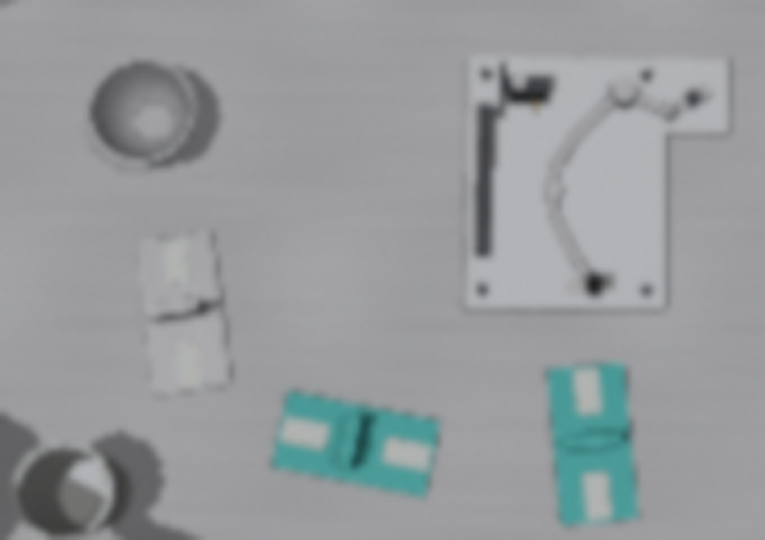

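View pics/scene0c.png

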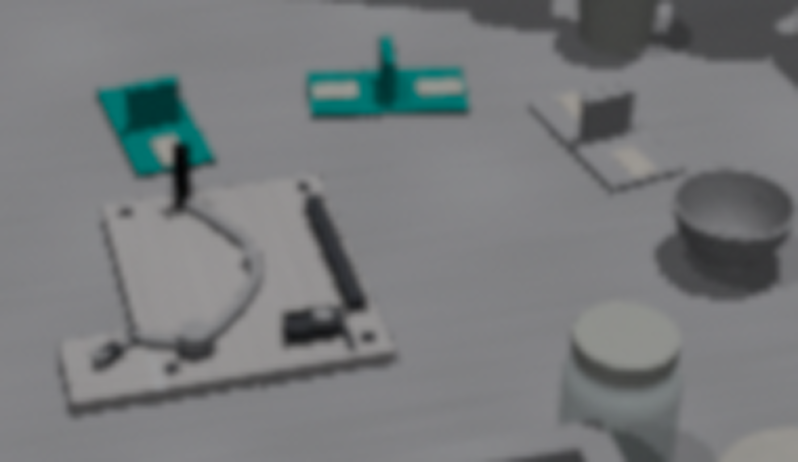

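The crop confirms it: plain grey steel slide at crop (185,312), with its tab across. The dish is at (145,112), the stage's edge bar at (485,180), the stop at (525,88), the pivot at (625,93) and the post at (595,283). Next are rough positions, then closer wrist views.

```bash
cat > h.py <<'E'
import numpy as np, cv2, pickle
def ray(im,u,v):
    K=im["camera_matrix"];V=np.array(im["view"]);R=V[:3,:3];t=V[:3,3]
    d=R.T@np.array([(u-K[0,2])/K[0,0],-(v-K[1,2])/K[1,1],-1.0]); c=-R.T@t
    return c,d
def onz(im,u,v,z):
    c,d=ray(im,u,v); return c+d*(z-c[2])/d[2]
def proj(im,p):
    V=np.array(im["view"]);q=V[:3,:3]@np.array(p)+V[:3,3];K=im["camera_matrix"]
    return K[0,2]+K[0,0]*q[0]/-q[2],K[1,2]+K[1,1]*(-q[1])/-q[2]
E
python3 - <<'E'
from h import *
im=pickle.load(open("pics/top0.pkl","rb"))
def c(x,y): return 190+(x+.5)/4.5-.5,140+(y+.5)/4.5-.5
for n,x,y,z in [("slide",185,312,.006),("s_end1",178,235,.006),("s_end2",191,392,.006),("dish",145,112,.045),("stTL",467,57,.012),("stBL",467,308,.012),("stBR",667,308,.012),("pivot",625,93,.03),("post",595,283,.061),("cup",70,490,.08)]:
    print(n,np.round(onz(im,*c(x,y),z),3))
w=pickle.load(open("pics/wrist0.pkl","rb")); V=w["view"]; print("wristcam",-V[:3,:3].T@V[:3,3], V[:3,:3].T@[0,0,-1],V[:3,:3].T@[0,1,0])
E
```

```text
slide [0.466 0.264 0.006]
s_end1 [0.526 0.272 0.006]
s_end2 [0.405 0.256 0.006]
dish [0.614 0.291 0.045]
stTL [0.668 0.05  0.012]
stBL [0.47  0.046 0.012]
stBR [ 0.471 -0.107  0.012]
pivot [ 0.636 -0.074  0.03 ]
post [ 0.483 -0.051  0.061]
cup [0.328 0.322 0.08 ]
wristcam [0.17373634 0.57967791 0.384069  ] [ 0.24980584 -0.11122084 -0.96188719] [-0.8804432   0.3873604  -0.27344413]
```

```bash
python3 - <<'E'
from bench import *
from h import *
move_to([0.60,0.0,0.20],[0,0,1,0])
im=get_image("wrist"); pickle.dump(im,open("pics/w1.pkl","wb")); cv2.imwrite("pics/w1.png",im["frame"])
print(state()["time"],state()["ee_pos"],state()["joint_pos"])
E
```

```text
2.5417 [0.60001641 0.00085624 0.20011308] [-5.53857228e-02  8.67956125e-02  1.28916910e+00  2.09848761e-04
  1.76546334e+00 -1.62730565e+00]
```

View pics/w1.png

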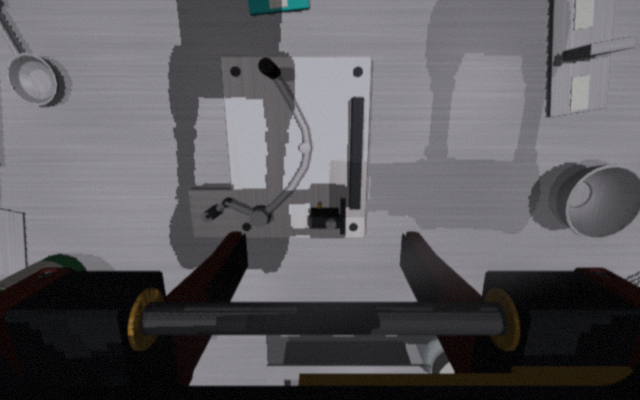

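```bash
python3 - <<'E'
from h import *
im=pickle.load(open("pics/w1.pkl","rb"))["frame"]
a=cv2.resize(im[45:250,180:390],None,fx=3.0,fy=2.9,interpolation=cv2.INTER_CUBIC)
a=cv2.resize(im[45:245,180:390],None,fx=3,fy=3,interpolation=cv2.INTER_CUBIC)
a=cv2.convertScaleAbs(a,alpha=1.5,beta=20)
cv2.imwrite("pics/w1c.png",a)
E
```

```text
(no output)
```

View pics/w1c.png

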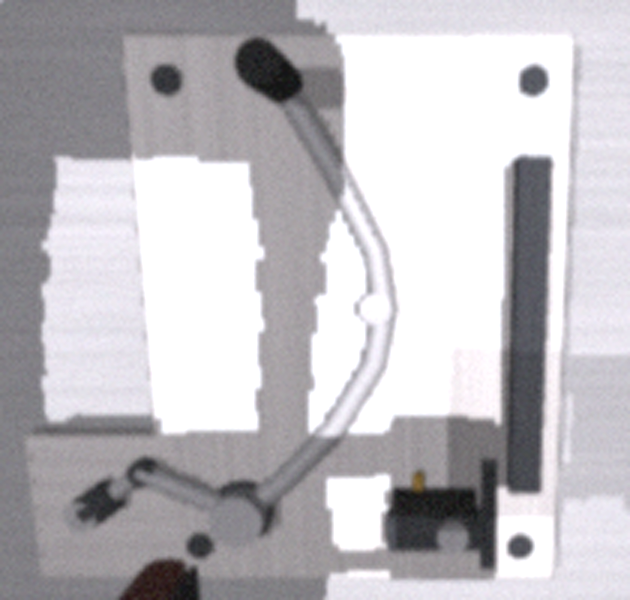

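```bash
python3 - <<'E'
from h import *
im=pickle.load(open("pics/w1.pkl","rb"))
def c(x,y): return 180+(x+.5)/3-.5,45+(y+.5)/3-.5
P=[(125,37,.012,-100,-105),(573,36,.012,-100,50),(553,577,.012,100,50),(45,577,.012,100,-155),(25,435,.012,40,-155),
(514,160,.024,-60,30),(508,490,.024,60,30),(552,158,.024,-60,42),(540,490,.024,60,42)]
W=np.array([onz(im,*c(p[0],p[1]),p[2])[:2] for p in P]);S=np.array([p[3:] for p in P])/1000
def fit(S,W):
    a=S-S.mean(0);b=W-W.mean(0)
    th=np.arctan2((a[:,0]*b[:,1]-a[:,1]*b[:,0]).sum(),(a*b).sum()); R=np.array([[np.cos(th),-np.sin(th)],[np.sin(th),np.cos(th)]])
    return th,R,W.mean(0)-R@S.mean(0)
for idx in [range(9),range(5),range(5,9)]:
    idx=list(idx);th,R,t=fit(S[idx],W[idx]); print(th,t,np.round(1000*(W[idx]-(S[idx]@R.T+t)),1).tolist())
th,R,t=fit(S,W)
for n,x,y,z in [("post",258,58,.061),("pivot",237,514,.03),("padL",390,490,.025),("padR",474,490,.025),("pin",419,476,.018)]:
    w=onz(im,*c(x,y),z); print(n,np.round(w,4),np.round(1000*R.T@(w[:2]-t),1))
pv=R@[.07,-.072]+t; print(pv)
E
```

```text
0.002216662876460499 [0.56930959 0.00066651] [[1.4, 1.9], [1.2, -1.1], [-1.3, -1.0], [-1.7, 2.1], [0.2, 1.2], [1.7, -1.2], [-1.3, -0.7], [1.1, -0.3], [-1.3, -0.8]]
0.002029448544855409 [0.56928851 0.00127991] [[1.4, 1.3], [1.2, -1.7], [-1.3, -1.6], [-1.6, 1.5], [0.3, 0.6]]
0.0027023535304230542 [ 5.69368159e-01 -9.82996982e-05] [[1.6, -0.4], [-1.3, 0.0], [1.0, 0.4], [-1.3, -0.0]]
post [ 0.4843 -0.0494  0.061 ] [-85.1 -49.9]
pivot [ 0.6354 -0.0703  0.03  ] [ 66.  -71.1]
padL [ 0.6277 -0.0139  0.025 ] [ 58.3 -14.7]
padR [0.6276 0.0173 0.025 ] [58.4 16.5]
pin [ 0.6243 -0.0032  0.018 ] [55. -4.]
[ 0.63946902 -0.07117815]
```

```bash
cat >> h.py <<'E'
TH=0.0022; T0=np.array([.5693,.0006])
R2=np.array([[np.cos(TH),-np.sin(TH)],[np.sin(TH),np.cos(TH)]])
def w2(x,y): return R2@np.array([x,y])+T0      # stage m -> world
PV=w2(.070,-.072); RAD=.156; PHI0=np.pi-0.1405+TH
def qd(psi): return [0,-np.sin(psi/2),np.cos(psi/2),0]
def post(c): return PV+RAD*np.array([np.cos(PHI0+c),np.sin(PHI0+c)])
def qpost(c): return qd(PHI0+c-np.pi)
E
python3 - <<'E'
from bench import *
from h import *
p=post(0);print(p)
move_to([*p,.11],qpost(0)); move_l([*p,.036],.12)
print(state()["ft_force"],state()["ee_pos"])
close(); s=state(); print(s["finger_gap"],s["ft_force"],s["ee_pos"],s["time"])
im=get_image("wrist"); cv2.imwrite("pics/w2.png",im["frame"])
im=get_image("scene"); cv2.imwrite("pics/s2.png",cv2.resize(im["frame"][150:300,240:460],None,fx=3.5,fy=3.5))
E
```

```text
[ 0.48494775 -0.04973974]
[-0.24582386 -0.36473551  0.37195089] [ 0.48566693 -0.04973041  0.03685299]
0.01353821333058306 [-1.33489734 -1.94063031 -0.5238783 ] [ 0.48488057 -0.05007332  0.03596073] 5.1083
```

View pics/s2.png

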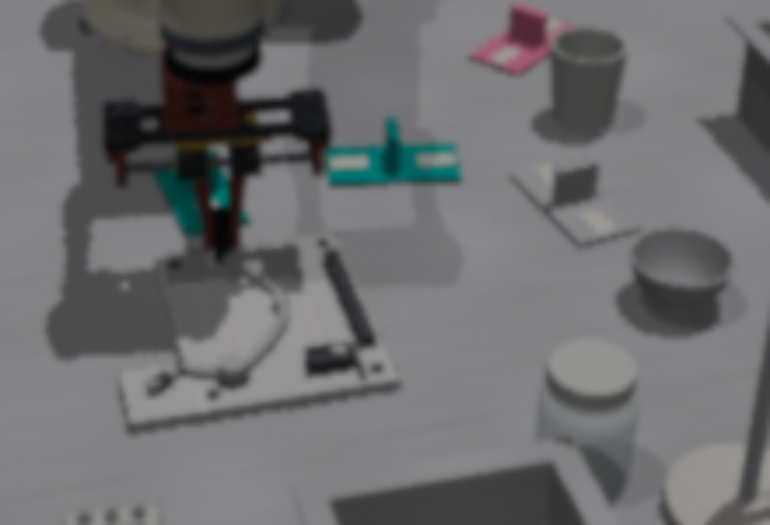

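The fingers hold the post at (222,230) with a 13.5 mm gap. Next I pull it back along the arc.

```bash
python3 - <<'E'
from bench import *
from h import *
for c in [.1,.2,.3,.4,.5,.585]:
    move_l([*post(c),.036],.06,qpost(c)); s=state(); print(c,np.round(s["ft_force"],1),np.round(s["ee_pos"],4),s["finger_gap"])
gripper_open(); s=state(); print(s["ft_force"],s["time"])
p=post(.585); move_l([*p,.10],.15)
move_to([.52,.10,.22],qd(0))
im=get_image("wrist"); pickle.dump(im,open("pics/w3.pkl","wb")); cv2.imwrite("pics/w3.png",im["frame"])
print(state()["time"])
E
```

```text
0.1 [-1.1  3.4  1.6] [ 0.4835 -0.0645  0.036 ] 0.013562262684994046
0.2 [-1.7  2.9  1.8] [ 0.4836 -0.0805  0.036 ] 0.013777456619731596
0.3 [-3.4  0.5  1.3] [ 0.4852 -0.0963  0.0359] 0.013472304816465396
0.4 [-3.3 -0.2  2.4] [ 0.4885 -0.1117  0.0359] 0.013458368062090432
0.5 [-4.3 -2.4  1.5] [ 0.4933 -0.1267  0.036 ] 0.013409724998612899
0.585 [-3.  -4.2  0.2] [ 0.4986 -0.1391  0.036 ] 0.013581280501160318
[ 0.57712076 -0.09865761  0.21002696] 8.8333
10.5
```

View pics/w3.png

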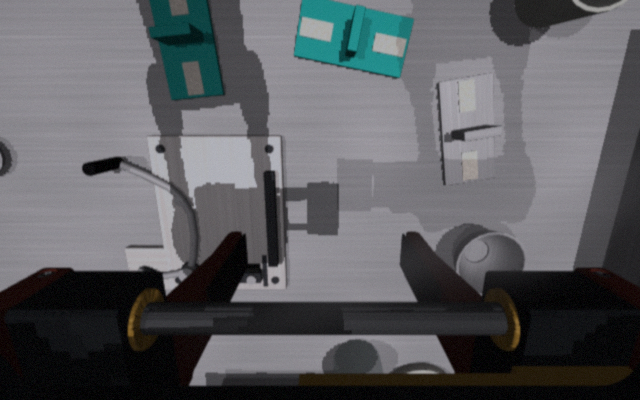

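The arm stays back, with the post at (90,168). The slide is at about (468,130), so I'll measure that.

```bash
python3 - <<'E'
from h import *
d=pickle.load(open("pics/w3.pkl","rb"));im=d["frame"]
a=cv2.resize(im[60:200,415:525],None,fx=4,fy=4,interpolation=cv2.INTER_CUBIC)
cv2.imwrite("pics/w3c.png",cv2.convertScaleAbs(a,alpha=1.5,beta=0))
E
```

```text
(no output)
```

View pics/w3c.png

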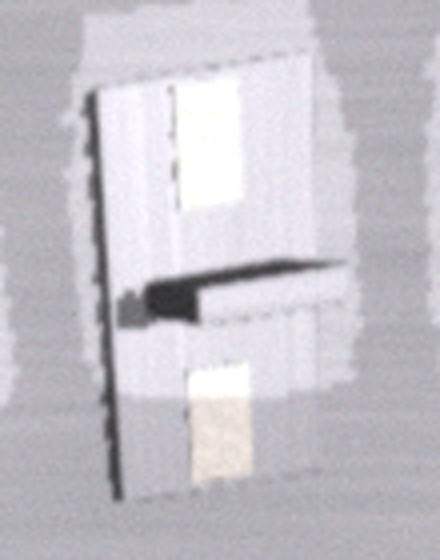

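```bash
python3 - <<'E'
from h import *
im=pickle.load(open("pics/w3.pkl","rb"))
def c(x,y): return 415+(x+.5)/4-.5,60+(y+.5)/4-.5
W=[onz(im,*c(x,y),.006)[:2] for x,y in [(97,91),(308,55),(322,472),(123,496)]]
print(np.round(W,4),np.mean(W,0))
a=(W[0]+W[1])/2-(W[2]+W[3])/2; print(np.linalg.norm(a),np.arctan2(-a[1],-a[0]),np.linalg.norm(W[0]-W[1]))
b=W[1]-W[0]; print("short ang",np.arctan2(b[1],b[0])-np.pi/2)
T=[onz(im,*c(x,y),.042)[:2] for x,y in [(200,290),(345,262),(345,298),(200,322)]]; print(np.round(T,4),np.mean(T,0))
E
```

```text
[[0.412  0.2284]
 [0.4026 0.2858]
 [0.5199 0.3074]
 [0.5274 0.248 ]] [0.46548864 0.26738501]
0.1181758070185189 0.1755321911117127 0.05815469957727872
short ang 0.16146572837038686
[[0.4642 0.2477]
 [0.457  0.2846]
 [0.4662 0.286 ]
 [0.4724 0.2487]] [0.46494389 0.26676992]
```

```bash
python3 - <<'E'
from bench import *
from h import *
p=np.array([.465,.267]); q=qd(0.168-np.pi/2)
move_to([*p,.12],q); move_l([*p,.0245],.12)
print(state()["ft_force"]); close(); s=state(); print(s["finger_gap"],np.round(s["ft_force"],2),s["ee_pos"])
move_l([*p,.12],.12); hold(.2); s=state();print(s["finger_gap"],np.round(s["ft_force"],2),np.round(s["moment"],2))
g=w2(-.014,-.007); move_to([*g,.10],qd(TH-np.pi/2)); 
s=state();print(s["joint_pos"],s["time"])
im=get_image("wrist"); pickle.dump(im,open("pics/w4.pkl","wb")); cv2.imwrite("pics/w4.png",im["frame"])
im=get_image("top"); pickle.dump(im,open("pics/t4.pkl","wb")); cv2.imwrite("pics/t4.png",cv2.resize(im["frame"][130:230,270:370],None,fx=5.5,fy=5.5,interpolation=cv2.INTER_CUBIC))
E
```

```text
[-0.64838304 -0.51969414 -0.04278239]
0.009624444744036151 [-0.02 -0.47 -1.18] [0.46497231 0.2669781  0.02446827]
0.010364006049013346 [ 0.11 -0.82 -0.88] [-0.04  0.03  0.01]
[-7.14781990e-02 -1.52268602e-02  1.57064493e+00  7.69771720e-04
  1.58612235e+00 -7.45930393e-02] 16.4083
```

View pics/w4.png

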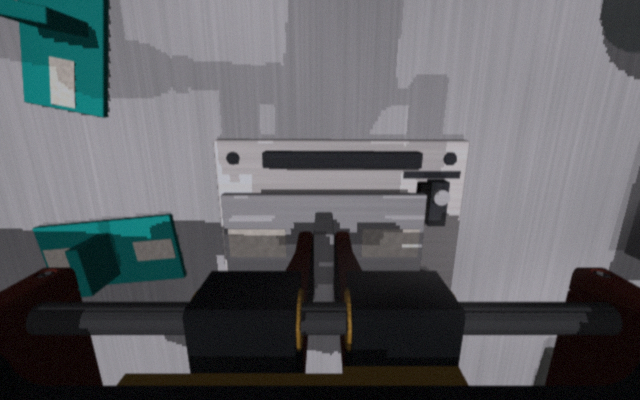

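View pics/t4.png

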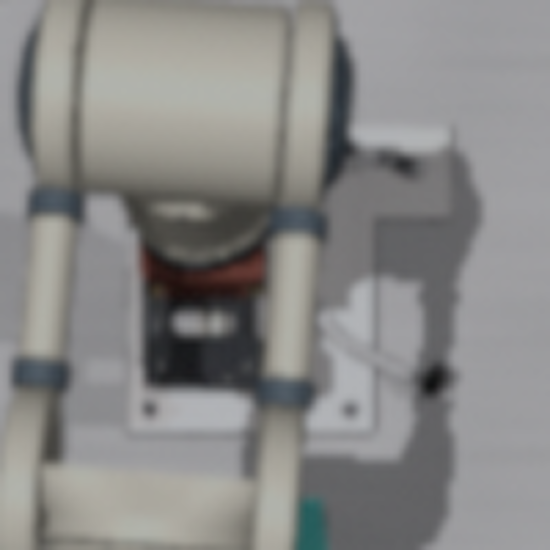

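```bash
python3 - <<'E'
from h import *
im=pickle.load(open("pics/w4.pkl","rb"))["frame"]
a=cv2.resize(im[130:260,210:475],None,fx=3,fy=3,interpolation=cv2.INTER_CUBIC)
cv2.imwrite("pics/w4c.png",cv2.convertScaleAbs(a,alpha=1.5,beta=0))
E
```

```text
(no output)
```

View pics/w4c.png

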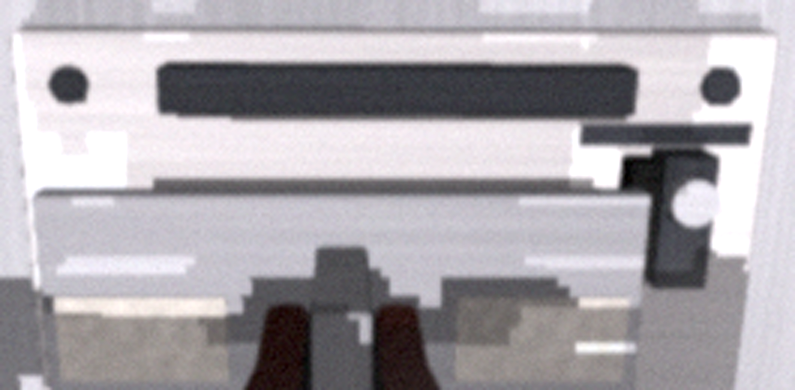

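```bash
python3 - <<'E'
from h import *
im=pickle.load(open("pics/w4.pkl","rb"))
def c(x,y): return 210+(x+.5)/3-.5,130+(y+.5)/3-.5
V=im["view"];print("cam",-V[:3,:3].T@V[:3,3])
for n,x,y,z in [("s1",37,196,.0815),("s2",650,196,.0815),("bar far L",157,65,.024),("bar far R",637,65,.024),("bar low L",157,117,.024),("bar lowR",637,117,.024),("blk",655,152,.025),("pad",620,160,.025),("pad z12",620,185,.012)]:
    w=onz(im,*c(x,y),z); print(n,np.round(w,4),np.round(1000*R2.T@(w[:2]-T0),1))
print(w2(-.014,-.007))
E
```

```text
cam [0.55571571 0.06985706 0.25457583]
s1 [0.497  0.0241 0.0815] [-72.3  23.7]
s2 [0.6154 0.0245 0.0815] [46.1 23.8]
bar far L [0.5101 0.0426 0.024 ] [-59.1  42.1]
bar far R [0.6288 0.043  0.024 ] [59.6 42.2]
bar low L [0.5094 0.0296 0.024 ] [-59.8  29.1]
bar lowR [0.63  0.03  0.024] [60.8 29.2]
blk [0.635  0.0212 0.025 ] [65.8 20.5]
pad [0.6264 0.0191 0.025 ] [57.1 18.4]
pad z12 [0.631  0.0094 0.012 ] [61.7  8.6]
[ 0.55531543 -0.00643078]
```

```bash
python3 - <<'E'
from bench import *
from h import *
g=w2(-.014,-.007)
move_l([*g,.042],.1); hold(.1); f0=state()["ft_force"]; print(np.round(f0,2))
for z in [.038,.037,.0365,.036]:
    move_l([*g,z],.03); f=state()["ft_force"]-f0; print(z,np.round(f,2),np.round(state()["ee_pos"][2],4))
    if f[2]>2.0: break
# +y to edge
y=-.007
while y<.003:
    y+=.001 if y<-.0035 else .0005
    move_l([*w2(-.014,y),z],.03); s=state(); f=s["ft_force"]-f0; print(round(y*1e3,1),np.round(f,2),np.round(s["ee_pos"],4))
    if f[1]<-4: break
print(s["time"],z,s["finger_gap"])
im=get_image("wrist"); pickle.dump(im,open("pics/w5.pkl","wb")); cv2.imwrite("pics/w5.png",im["frame"])
E
```

```text
[-0.13  0.14 -2.88]
0.038 [ 0.29 -1.66  2.01] 0.0379
-6.0 [ 0.2  -0.34  1.52] [ 0.5554 -0.0054  0.0381]
-5.0 [ 0.83 -0.65  0.92] [ 0.5553 -0.0044  0.038 ]
-4.0 [ 1.17  0.08 -0.11] [ 0.5553 -0.0034  0.038 ]
-3.0 [-0.11  0.01  1.2 ] [ 0.5553 -0.0024  0.038 ]
-2.5 [0.2  0.14 1.19] [ 0.5553 -0.0019  0.038 ]
-2.0 [ 0.54 -0.24  0.35] [ 0.5553 -0.0014  0.038 ]
-1.5 [0.64 0.12 1.15] [ 0.5553 -0.0009  0.038 ]
-1.0 [ 1.02 -0.35  1.06] [ 5.553e-01 -4.000e-04  3.800e-02]
-0.5 [ 0.04  0.02 -0.64] [ 0.5553 -0.      0.038 ]
0.0 [-0.59 -2.44  1.29] [5.553e-01 1.000e-04 3.800e-02]
0.5 [-0.95 -4.14  0.71] [5.553e-01 1.000e-04 3.810e-02]
20.375 0.038 0.010002912387652892
```

View pics/w5.png

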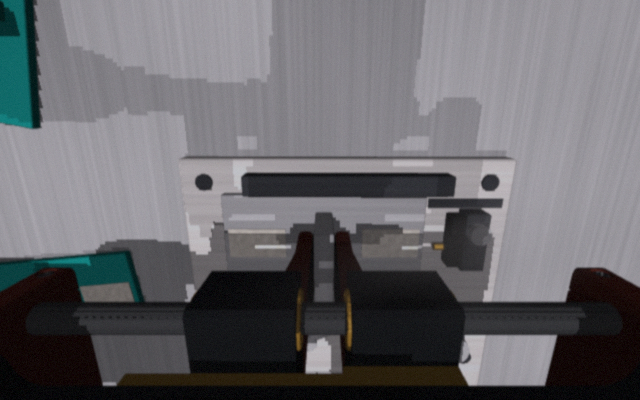

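```bash
python3 - <<'E'
from bench import *
from h import *
def F(n=4):
    r=[]
    for _ in range(n): hold(.03); r.append(state()["ft_force"])
    return np.mean(r,0)
y=-.0008
move_l([*w2(-.014,y),.038],.03); f0=F(); print(np.round(f0,2))
for z in [.0375,.037,.0365,.036]:
    move_l([*w2(-.014,y),z],.03); f=F()-f0; print(z,np.round(f,2),np.round(state()["ee_pos"][2],5))
    if f[2]>2.0: break
f0=F(6); x=-.014
move_l([*w2(-.006,y),z],.04); x=-.006
while x<.010:
    x+=.0005
    move_l([*w2(x,y),z],.02); f=F(2)-f0; s=state(); print(round(x*1e3,1),np.round(f,2),np.round(s["ee_pos"],4))
    if f[0]<-3.0:
        f=F(4)-f0
        if f[0]<-3: break
print(f,s["time"],z,s["finger_gap"])
im=get_image("wrist"); pickle.dump(im,open("pics/w6.pkl","wb")); cv2.imwrite("pics/w6.png",cv2.resize(im["frame"][140:300,170:530],None,fx=2.2,fy=2.2))
E
```

```text
[ 0.09 -0.78 -1.94]
0.0375 [ 0.16  0.12 -0.04] 0.03748
0.037 [-0.17  0.45 -0.3 ] 0.03697
0.0365 [-0.04  1.2   0.24] 0.03649
0.036 [-2.62  1.49  4.63] 0.03647
-5.5 [ 1.63 -0.84  1.03] [ 5.64e-01 -3.00e-04  3.65e-02]
-5.0 [-0.44 -0.55  2.61] [ 5.64e-01 -3.00e-04  3.65e-02]
-4.5 [-2.34  0.55  3.18] [ 5.643e-01 -3.000e-04  3.650e-02]
-4.0 [-2.18 -0.56  3.14] [ 5.648e-01 -3.000e-04  3.650e-02]
-3.5 [-2.41 -1.02  3.31] [ 5.653e-01 -3.000e-04  3.650e-02]
-3.0 [-2.45 -0.17  3.35] [ 5.658e-01 -3.000e-04  3.650e-02]
-2.5 [-2.7  -0.58  2.99] [ 5.662e-01 -3.000e-04  3.650e-02]
-2.0 [-2.56 -1.2   3.12] [ 5.668e-01 -3.000e-04  3.650e-02]
-1.5 [-2.28 -0.26  3.51] [ 5.672e-01 -2.000e-04  3.650e-02]
-1.0 [-2.63 -0.49  3.31] [ 5.677e-01 -3.000e-04  3.650e-02]
-0.5 [-2.58 -0.25  3.44] [ 5.682e-01 -3.000e-04  3.650e-02]
0.0 [-2.59 -0.79  3.13] [ 5.687e-01 -3.000e-04  3.640e-02]
0.5 [-2.3  -0.21  3.02] [ 5.692e-01 -3.000e-04  3.650e-02]
1.0 [-3.26 -0.57  4.21] [ 5.696e-01 -3.000e-04  3.650e-02]
1.5 [-4.57 -0.91  4.04] [ 5.698e-01 -3.000e-04  3.650e-02]
[-4.62289869 -0.30142248  4.08676512] 27.775 0.036 0.010155379445489872
```

View pics/w6.png

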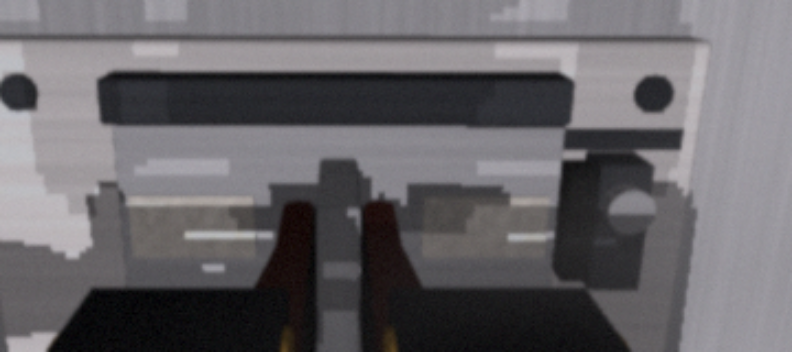

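```bash
python3 - <<'E'
from bench import *
from h import *
y=-.0008
move_l([*w2(.0022,y),.036],.02); hold(.3); s=state(); print(s["ft_force"],s["ee_pos"])
gripper_open(); s=state(); print(s["ft_force"],s["ee_pos"])
e=s["ee_pos"]; move_l([e[0],e[1],.13],.15)
im=get_image("wrist"); pickle.dump(im,open("pics/w7.pkl","wb")); cv2.imwrite("pics/w7.png",im["frame"]); print(state()["time"])
E
```

```text
[-8.95965259 -0.56191773  8.42848701] [ 5.70297119e-01 -2.58129653e-04  3.64652126e-02]
[-0.89980779  0.3614553   0.09822123] [ 5.71483791e-01 -1.79024074e-04  3.59880768e-02]
30.5917
```

View pics/w7.png

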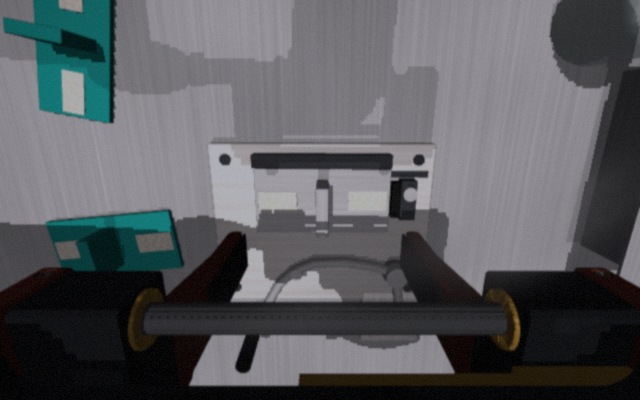

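```bash
python3 - <<'E'
from h import *
im=pickle.load(open("pics/w7.pkl","rb"))["frame"]
a=cv2.resize(im[140:245,205:440],None,fx=3.4,fy=3.4,interpolation=cv2.INTER_CUBIC)
cv2.imwrite("pics/w7c.png",cv2.convertScaleAbs(a,alpha=1.6,beta=0))
E
```

```text
(no output)
```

View pics/w7c.png

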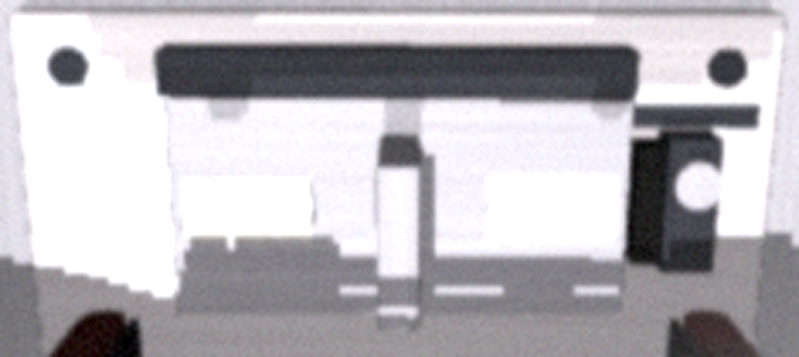

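```bash
cat >> h.py <<'E'
def clip_of(e):
    d=np.array(e[:2])-PV; return (np.arctan2(d[1],d[0])-PHI0+np.pi)%(2*np.pi)-np.pi, np.linalg.norm(d)
E
python3 - <<'E'
from bench import *
from h import *
move_to([*post(.6),.13],qpost(.6)); move_l([*post(.6),.036],.12); print(state()["ft_force"])
close(); s=state(); print(s["finger_gap"],np.round(s["ft_force"],2),s["ee_pos"],clip_of(s["ee_pos"]),s["time"])
im=get_image("scene"); cv2.imwrite("pics/s8.png",cv2.resize(im["frame"][150:300,240:460],None,fx=3.5,fy=3.5))
E
```

```text
[-0.42808224 -0.70383889  1.00362301]
0.013246012165680991 [0.43 0.03 0.08] [ 0.49980838 -0.14080386  0.03597606] (np.float64(0.6004175087414172), np.float64(0.15601410272479657)) 34.65
```

View pics/s8.png

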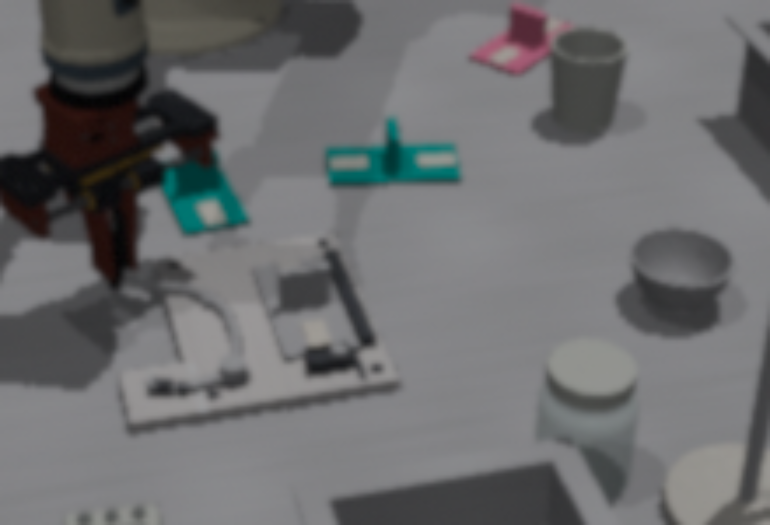

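The post is held at (118,275). Next I ease the arm closed, watching the force.

```bash
python3 - <<'E'
from bench import *
from h import *
def F(n=3):
    r=[]
    for _ in range(n): hold(.03); r.append(state()["ft_force"])
    return np.mean(r,0)
def tang(f,c): 
    a=PHI0+c; return f[0]*-np.sin(a)+f[1]*np.cos(a)
for c in [.5,.4,.3,.27,.255,.245,.24,.235,.23,.225,.22,.215,.21]:
    move_l([*post(c),.036],.03,qpost(c)); f=F(); s=state(); t=tang(f,c)
    print(c,np.round(clip_of(s["ee_pos"]),4),"tang",round(t,2),round(s["finger_gap"],4))
    if c<.26 and t>3: break
print(s["time"])
im=get_image("wrist"); cv2.imwrite("pics/w9.png",im["frame"])
E
```

```text
0.5 [0.5004 0.156 ] tang 1.36 0.0132
0.4 [0.3998 0.1559] tang -1.15 0.0132
0.3 [0.2998 0.1559] tang -2.17 0.0135
0.27 [0.27   0.1559] tang -2.33 0.0132
0.255 [0.2549 0.1559] tang -2.64 0.0135
0.245 [0.2444 0.1559] tang -2.43 0.0133
0.24 [0.2395 0.1559] tang -3.03 0.0132
0.235 [0.2346 0.1559] tang -2.69 0.0136
0.23 [0.2303 0.1558] tang -1.81 0.0134
0.225 [0.2278 0.1559] tang -0.08 0.0135
0.22 [0.2265 0.1559] tang 2.05 0.0134
0.215 [0.2256 0.1559] tang 4.51 0.0136
40.2083
```

View pics/w9.png

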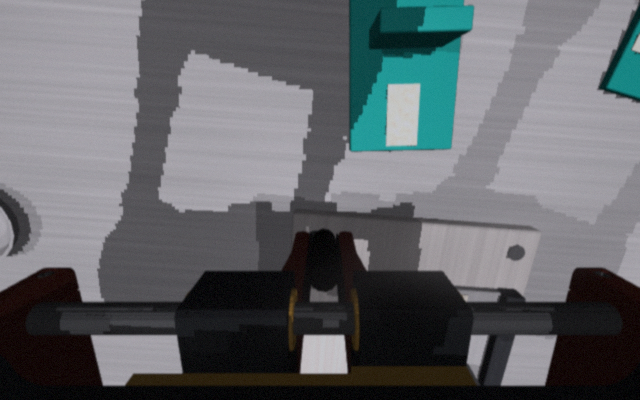

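```bash
python3 - <<'E'
from bench import *
from h import *
gripper_open(); hold(.2); e=state()["ee_pos"]; print(e)
move_l([e[0],e[1],.15],.15)
move_to([.60,.0,.24],qd(0))
im=get_image("wrist"); pickle.dump(im,open("pics/w10.pkl","wb"))
a=cv2.resize(im["frame"][55:245,180:390],None,fx=3,fy=3,interpolation=cv2.INTER_CUBIC)
cv2.imwrite("pics/w10.png",cv2.convertScaleAbs(a,alpha=1.5,beta=10)); print(state()["time"],state()["ft_force"])
im=get_image("top"); cv2.imwrite("pics/t10.png",im["frame"])
E
```

```text
[ 0.48391272 -0.08318916  0.03599525]
43.3417 [ 0.27849342 -0.56762616 -0.47623862]
```

View pics/w10.png

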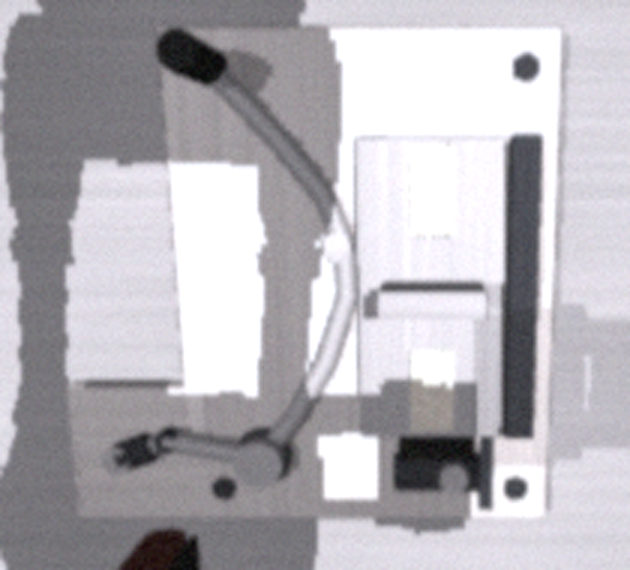

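View pics/t10.png

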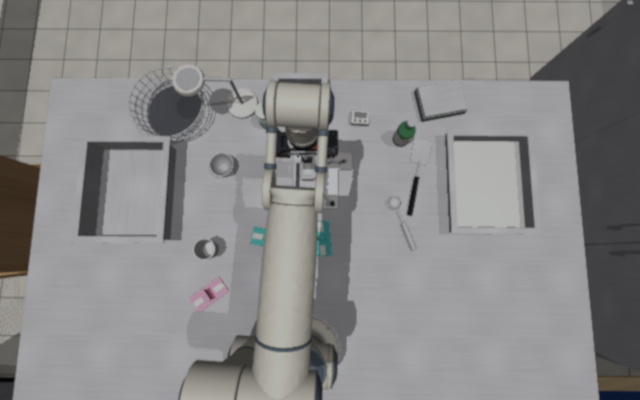

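```bash
python3 - <<'E'
from bench import *
from h import *
im=pickle.load(open("pics/w10.pkl","rb"))
w=onz(im,180+178/3,55+44/3,.061);print(w,clip_of(w))
for x,y in [(357,137),(503,137),(503,435)]:
    w=onz(im,180+x/3,55+y/3,.018); print(np.round(1000*R2.T@(w[:2]-T0),1))
job_done()
E
```

```text
[ 0.48285373 -0.08374892  0.061     ] (np.float64(0.2179696541708278), np.float64(0.1571028232810056))
[-58.8 -28.6]
[-58.7  27.6]
[60.4 30. ]
the job is handed in; nothing more can be done
```

The slide is loaded and clamped on the stage. I handed the job in at about 43 s of the 72 s allowed; no verdict is reported.

**What I did:**
1. I pulled the arm open by its post to about 0.6 rad, and it stayed back.
2. I picked the grey slide up by its tab, laid it on the stage and touched it lightly to the fixed edge.
3. I pushed it against the stop pad. The wrist read at most 9 N along the push, sliding friction included.
4. I eased the arm onto the slide at low speed, let go and backed the gripper off.

**Last checks:**
- **Clip:** it read about 0.226 rad from the gripper position just before release. The camera gave about 0.218 rad afterwards. Both are within 0.19 to 0.25.
- **Slide position:** the final picture shows the long side along the fixed edge, the end on the pad with no brass pin showing, and the arm's nose on the other side.
- **Slide corners:** the edge-side corners came out at y = 27.6 and 30.0 mm, where 30 is expected. Taken literally, that 2.4 mm difference is a 0.02 rad tilt. I put it down to picking the corners by eye and the camera calibration of about 2 mm.
- **Bystanders:** those visible in the last top view look unmoved. The robot's arm mostly hides the jar there, so I did not check it, though the gripper never worked near it.

I had no direct reading of the seat pin; that it is pressed in rests on the contact force and the pictures.

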